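Load, stir and close the bead polisher

TASK

Put all the red stone beads from the cork mat into the blue bowl of the polishing machine, in with the white ceramic balls; then, with the wooden stick from the brush block and its foot down on or just above the bowl's floor, stir beads and balls through three full turns round the hub. Stand the stick back in its hole in the block, set the white lid on the bowl fully home, and turn both clips all the way in over its edge. Spill nothing, and leave the other things on the table where they are.

Things in the scene. Friction and masses are not known exactly. Their poses are not given: they have to be found in the camera images.
- polisher: polishing machine, fixed: blue bowl on a grey base. Origin on the table on its axis, +y to the left clip. Bowl: a ring trough round a hub: floor flat at z 71 mm from radius 30 to 61; outside it slopes up to radius 81 at z 88, then 88 at the rim, z 131 (wall 5 mm); inside, the hub: radius 17 at z 83, 14 at z 99, tip at z 113. Clips outside the rim at y +114 and -114 mm, up to z 170
- clip_left (a joint): left clip: steel turnbutton with black thumb fin, on a vertical pivot. 0 = open, arm along the machine's +x, clear of the lid; 1.571 = closed at its stop, arm pointing to the hub over the lid's edge. Closes clockwise from above, stays put (friction 0.04 N m). Arm 13 mm wide, 7 thick, ends 43 mm from the pivot, underside at 139.5 mm, 2.5 mm above the seated lid's edge
- clip_right (a joint): right clip, the same as the left one: 0 = open, its arm pointing along the machine's -x; 1.571 = fully closed, pointing at the hub; also closes clockwise seen from above
- clip_left_grip (a point): middle of the top of the left clip's thumb fin, on the pivot's axis, 170 mm above the table. The fin is 34 mm long along the clip's arm, 10 mm thick and stands 23 mm above the arm. x axis: along the arm, from the pivot to its end
- clip_right_grip (a point): middle of the top of the right clip's thumb fin, on the pivot's axis, 170 mm above the table. The fin is 34 mm long along the clip's arm, 10 mm thick and stands 23 mm above the arm. x axis: along the arm, from the pivot to its end
- lid: round white lid, first lying on the table knob up, 150 to 310 g; origin at the centre of its underside, z up. Tapered plug (156 mm across below, 170 above, 8 deep), flange 194 across, 6 thick; black knob: neck 18 across at z 14 to 22, head 30 across at z 22 to 44. Seated: flange on the rim, origin 123 mm above the table, about 3 mm of play sideways
- block_hole (a point): centre of the floor of the stick's hole in the dark wooden brush block (fixed, 60 x 110 x 65 mm along this point's x, y, z), 10 mm above the table, 30 mm off the block's middle towards -y. Hole square, 18 mm wide, 55 deep, vertical, mouth at 65 mm with 2 mm chamfer. Two brushes are fixed in the block's other end, 66 to 76 mm from the hole, up to 195 mm high
- stick: beech stirring stick, 190 mm long, at first standing upright in the block's hole; origin at the centre of its foot, z along it to the top. Round, 12 mm across, up to 112 mm; from 110 to 190 mm a flat grip, 14 mm thick (x) and 24 mm wide (y). 36 to 63 g
- bead1: red smooth stone bead, barrel-shaped, 22 mm across, 20 mm high, 20 g, standing on its flat end; origin at its centre. Three to five of the five are there; the others are absent
- bead2: red smooth stone bead, barrel-shaped, 22 mm across, 20 mm high, 20 g, standing on its flat end; origin at its centre. Three to five of the five are there; the others are absent
- bead3: red smooth stone bead, barrel-shaped, 22 mm across, 20 mm high, 20 g, standing on its flat end; origin at its centre. Three to five of the five are there; the others are absent
- bead4: red smooth stone bead, barrel-shaped, 22 mm across, 20 mm high, 20 g, standing on its flat end; origin at its centre. Three to five of the five are there; the others are absent
- bead5: red smooth stone bead, barrel-shaped, 22 mm across, 20 mm high, 20 g, standing on its flat end; origin at its centre. Three to five of the five are there; the others are absent
- ball1: white ceramic ball, 20 mm across, 15 g, lying in the bowl; origin at its centre
- ball2: white ceramic ball, 20 mm across, 15 g, lying in the bowl; origin at its centre
- ball3: white ceramic ball, 20 mm across, 15 g, lying in the bowl; origin at its centre
- ball4: white ceramic ball, 20 mm across, 15 g, lying in the bowl; origin at its centre
- ball5: white ceramic ball, 20 mm across, 15 g, lying in the bowl; origin at its centre
- ball6: white ceramic ball, 20 mm across, 15 g, lying in the bowl; origin at its centre
- mug: bystander: blue mug, 85 mm high, 76 mm across and a handle; origin under its centre
- glue: bystander: white glue bottle, 130 mm high, 52 mm across; origin under its centre
- paint_jar: bystander: paint jar, 65 mm high, 60 mm across; origin under its centre
- tape: bystander: roll of yellow tape lying flat, 90 mm across, 24 mm high; origin under its centre
- brush: bystander: brush lying on the table, 180 mm long along x, up to 40 mm wide; origin under its middle

How it is judged:
By the outcome, as a careful person would: the job done as asked, in the order asked, and still so for the second after the job is handed in, with the robot touching nothing.
Of bead1, bead2, bead3, bead4, bead5 only 3 to 5 are there at a start; the rules pass over those that are not, and their reading is None.
At some moment in a run one of bead1, bead2, bead3, bead4, bead5, lid may be knocked a few centimetres aside while the robot is not near it.
It also fails if it takes over 210 s, if anything falls off the work surface, if the arm or the gripper's body presses on something with over 40 N, if the wrist force passes 120 N, or if a joint passes its speed limit or range.

ROBOT

A 6-joint arm with a two-finger parallel gripper is mounted at the origin on the work surface. World frame = base frame: x ahead of the robot, y to its left, z up, the work surface at z = 0. Lengths are in mm, angles in rad, forces in N, time in s.
With the tool pointing down it reaches from about 325 to 875 mm from the base axis. Payload 4.4 kg.
Tool frame: the origin (TCP) lies on the centre line of the jaws, within the pads' length; the fingertips stand ahead of it and the grasp point (between the pads) lies 6 mm ahead of it (ctrl.tcp_to_tips is the z of the fingertips in the tool frame, in mm); z points along the fingers, y is the line along which they close (so a half turn about z gives the same grasp; the last joint's range is limited). The gripper opens to 85 mm and grips with 20 to 120 N. Pads are 22 mm wide; open, the fingers measure 114 mm over their backs; the gripper's body (76 mm by 85 mm) begins 54 mm behind the grasp point. The pads swing forward as they close: fully open they stand 13 mm farther back than shut.
Start: joints at [-1.435, 0.207, 1.542, -0, 1.393, -0.15], TCP at [162.646, -551.52, 256.282] pointing down, gripper open.
Joint ranges: [-2.73, 2.73], [-0.86, 2.22], [0.23, 2.46], [-1.11, 4.25], [0.08, 2.63], [-2.82, 2.82]. Speed limits (rad/s): [2.79, 2.79, 3.14, 3.14, 3.14, 3.14].

INTERFACE

Orientations are given as a 3x3 rotation matrix whose columns are the frame's x, y, z axes.
In Python, from plant import ctrl, sensors, optics gives the robot as it stands. Calls block until the motion is done:
- ctrl.move_ptp(position, orientation): joint-space move of the TCP to a pose.
- ctrl.move_l(position, rot=None, vel=150, threshold=None): straight line of the TCP; rot=None keeps the orientation; vel is the mean speed in mm/s. With threshold (N) it stops when the force on the tool has changed by that much, and returns True; else False.
- ctrl.set_joints(angles): joint-space move.
- ctrl.gripper_to(opening, force=None): finger opening in mm; force is the grip in N (None keeps the last); returns when the fingers have stopped.
- ctrl.hold(seconds).
- ctrl.solve_ik(position, orientation): joint angles nearest the present ones, or None.
- sensors.read_state(): the state.
- optics.grab_frame(name): name is "scene" or "top" or "wrist"; returns (picture, depth): 420x560x3 uint8, red, green, blue; 420x560 float32, mm along the optical axis (not along the pixel's ray), 0 where there is no reading.
- optics.camera_params(name): a dict with "mtx" (3x3 intrinsics, pixels), "k1" (the pictures are not rectified: a ray, as slopes to the right and down, at radius r is drawn at 1 + k1 r^2 times it, then the intrinsics apply), "R" (3x3) and "t" (3): a world point X has camera coordinates R X + t; the wrist camera has in their place "T_tool_cam" (4x4, takes a point from camera to tool coordinates, whose origin is the TCP and whose axes are the flange's). Camera axes: x right, y down, z forward; pixel columns grow to the right and rows downward; lengths in mm; the calibration is good to about 2 mm. A picture is of the moment at which its call begins: read the wrist's pose just before it. camera_params takes no time and is no camera call.
A pose or a line that the arm cannot do raises ctrl.MotionError and nothing moves.
- ctrl.finish_job(): hands the job in; it is judged then, once.
The state is a dict: "t": time; "q": joint angles; "qvel": joint speeds; "tau": joint torques, N m; "eef_pos": TCP position; "eef_rot": TCP orientation; "force": force on the tool from outside, world axes, zero at the start; "wrist_torque": the same for the moment, N m; "grip_width": finger opening in mm; "grasp_force": force on a finger pad.
Only numpy, scipy, OpenCV 4.12 (cv2) and the standard library are available. Lean on these libraries where they do the work, as an engineer would, in place of code of your own. Each camera call takes 0.05 s, during which the arm holds its last target. There are 200 camera calls.

## Working session

There is one attempt and no reset: what is moved stays moved. The work goes in short steps, each a Python script; the robot and the scene stay as the last script left them, time stands still between calls to the robot, and variables do not carry over. Pictures are saved under pics/ and viewed, at most 17 in all, crops included, and the job is handed in when it is done.

```bash
ls; mkdir -p pics; cat > h.py <<'E'
import numpy as np, cv2
from plant import ctrl, sensors, optics
def cam(name, st=None):
    p=optics.camera_params(name); K=np.array(p["mtx"]); k1=p["k1"]
    if "R" in p: R=np.array(p["R"]); t=np.array(p["t"])
    else:
        T=np.array(p["T_tool_cam"]); Rt=np.array(st["eef_rot"]); 
        Rwc=Rt@T[:3,:3]; o=Rt@T[:3,3]+np.array(st["eef_pos"]); R=Rwc.T; t=-R@o
    return K,k1,R,t
def grab(name):
    st=sensors.read_state(); im,d=optics.grab_frame(name); return im,d,cam(name,st)
def rays(C,px):
    K,k1,R,t=C; px=np.atleast_2d(px).astype(float)
    s=cv2.undistortPoints(px.reshape(-1,1,2),K,np.array([k1,0,0,0.])).reshape(-1,2)
    return np.c_[s,np.ones(len(s))], -R.T@t
def onz(C,px,z):
    s,o=rays(C,px); d=s@C[2]; return o+d*((z-o[2])/d[:,2])[:,None]
def withd(C,px,dep):
    s,o=rays(C,px); return o+(s*np.asarray(dep).reshape(-1,1))@C[2]
def proj(C,X):
    K,k1,R,t=C; c=np.atleast_2d(X)@R.T+t; s=c[:,:2]/c[:,2:]; r2=(s**2).sum(1,keepdims=True)
    s=s*(1+k1*r2); return s*[K[0,0],K[1,1]]+K[:2,2]
def cloud(C,d):
    v,u=np.mgrid[:d.shape[0],:d.shape[1]]; return withd(C,np.c_[u.ravel(),v.ravel()],d.ravel()).reshape(*d.shape,3)
def blobs(mask,amin=30):
    n,l,s,c=cv2.connectedComponentsWithStats(mask.astype(np.uint8)); return [(c[i],s[i,4],l==i) for i in range(1,n) if s[i,4]>=amin]
def save(n,im): cv2.imwrite(f"pics/{n}.png",np.ascontiguousarray(im[...,::-1]))
def down(a):  # tool down, finger closing axis y at angle a from world y... tool x at angle a
    c,s=np.cos(a),np.sin(a); return np.array([[c,s,0],[s,-c,0],[0,0,-1.]])
E
python3 - <<'E'
from h import *
st=sensors.read_state(); print(st, ctrl.tcp_to_tips)
for n in ("scene","top"):
    im,d,C=grab(n); save(n+"0",im); np.savez(f"pics/{n}0.npz",im=im,d=d); print(n,C, d.min(),d.max())
print(optics.camera_params("wrist"))
E
```

```text
pics
{'t': 0.0, 'q': array([-1.43449826e+00,  2.07451641e-01,  1.54296203e+00,  6.75727418e-06,
        1.39353676e+00, -1.50483293e-01]), 'qvel': array([-0.00064887, -0.00169607,  0.00039962, -0.00128488,  0.00044453,
        0.0002659 ]), 'tau': array([ 5.55727001e-04, -3.83035183e+01, -2.91594458e+01, -1.27528720e-04,
        1.06116894e-02,  1.15503272e-05]), 'eef_pos': array([ 162.5504182 , -550.80152393,  255.10392599]), 'eef_rot': array([[ 9.59159684e-01,  2.82864988e-01, -3.13776223e-04],
       [ 2.82864933e-01, -9.59156905e-01,  2.33681103e-03],
       [ 3.60041395e-04, -2.33013122e-03, -9.99997220e-01]]), 'force': array([-0.38733406, -0.12985224, -0.04736852]), 'wrist_torque': array([-0.02909746, -0.00010223, -0.00520711]), 'grasp_force': 0.0, 'grip_width': 85.48611720307211} 25.0
scene (array([[527.58849568,   0.        , 280.21944118],
       [  0.        , 527.58849568, 204.43127535],
       [  0.        ,   0.        ,   1.        ]]), -0.028283358868840675, array([[-0.31840675,  0.94792475, -0.007471  ],
       [ 0.51151437,  0.16517103, -0.8432506 ],
       [-0.79810
[... 341 characters left out ...]
0.99029309,  0.02650748, -0.13644391],
       [ 0.13622617, -0.00986197, -0.99062868]]), array([-16.43424403, 614.93493298, 991.4569353 ])) 0.0 1995.8278
{'mtx': array([[329.16259489,   0.        , 279.95230284],
       [  0.        , 329.16259489, 209.07851316],
       [  0.        ,   0.        ,   1.        ]]), 'k1': 0.014251743382353042, 'T_tool_cam': array([[-4.29752615e-04, -9.62884567e-01, -2.69913182e-01,
         6.86846997e+01],
       [ 9.99999129e-01, -7.70283466e-05, -1.31739707e-03,
        -2.62755226e-02],
       [ 1.24771034e-03, -2.69913513e-01,  9.62883762e-01,
        -1.18156418e+02],
       [ 0.00000000e+00,  0.00000000e+00,  0.00000000e+00,
         1.00000000e+00]])}
```

View pics/scene0.png

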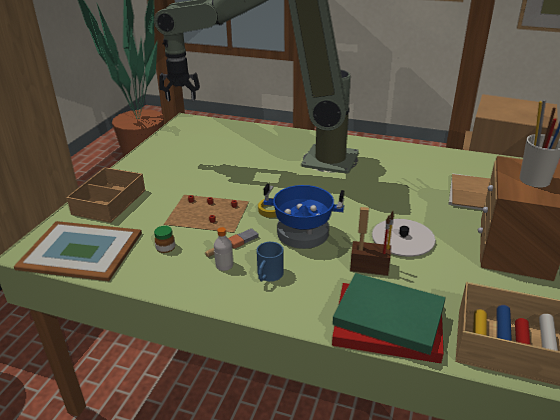

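View pics/top0.png

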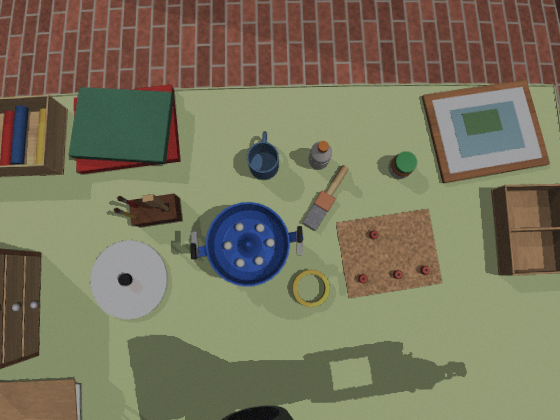

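The scene shows 4 beads on the cork mat (top picture ≈(374,235), (363,279), (398,274), (426,270)). It also shows the bowl at (248,244), its clips at (195,245) and (300,240), the lid at (128,280) and the block at (155,210). Next I'll measure these.

```bash
cat > m.py <<'E'
from h import *
A={}
for n in ("top","scene"):
    z=np.load(f"pics/{n}0.npz"); im,d=z["im"],z["d"]; C=cam(n); P=cloud(C,d); A[n]=(im,d,C,P)
    hsv=cv2.cvtColor(im,cv2.COLOR_RGB2HSV); H,S,V=cv2.split(hsv)
    print(n)
    red=((H<6)|(H>172))&(S>150)&(V>50)
    for c,a,m in blobs(red,8):
        p=P[m]; p=p[d[m]>0]; 
        if a<150: print(" red",c.round(1),a,np.median(p,0).round(1),p[:,2].max().round(1),onz(C,c,10)[0].round(1))
    blue=(H>105)&(H<125)&(S>150)&(V>60)
    for c,a,m in blobs(blue,300):
        p=P[m]; print(" blue",c.round(1),a,np.median(p,0).round(1),np.percentile(p[:,2],[2,98]).round(1))
    wh=(S<50)&(V>120)
    for c,a,m in blobs(wh,10):
        p=P[m]; q=np.median(p,0)
        if 300<q[0]<800 and abs(q[1])<500: print(" white",c.round(1),a,q.round(1),np.percentile(p[:,2],[2,98]).round(1))
im,d,C,P=A["top"]
# rim fit from depth top cloud
m=(P[...,2]>125)&(P[...,2]<135)&(d>0)
b=P[m]; 
for c,a,mm in blobs(m,40):
    q=P[mm]; print("z~131",c.round(0),a,q.mean(0).round(1))
m=(P[...,2]>160)&(P[...,2]<180)
for c,a,mm in blobs(m,5):
    q=P[mm]; print("z~170",c.round(0),a,q.mean(0).round(1),q.min(0).round(),q.max(0).round())
m=(P[...,2]>180)&(P[...,2]<220)
for c,a,mm in blobs(m,5):
    q=P[mm]; print("z~190+",c.round(0),a,q.mean(0).round(1),q.max(0).round())
m=(P[...,2]>57)&(P[...,2]<72)
for c,a,mm in blobs(m,30):
    q=P[mm]; print("z~65",c.round(0),a,q.mean(0).round(1),cv2.minAreaRect(q[:,:2].astype(np.float32)))
m=(P[...,2]>8)&(P[...,2]<24)
for c,a,mm in blobs(m,300):
    q=P[mm]; print("z~14",c.round(0),a,q.mean(0).round(1))
for px in [(345,290),(400,240),(320,380),(100,180),(220,380)]: print(px,P[px[1],px[0]].round(1))
E
python3 m.py
```

```text
top
 red [ 74.7 103.1] 30 [910.7 492.8  34.3] 65.4 [920.2 504.6  10. ]
 red [131.9 203.7] 35 [629.1 306.6 109.1] 146.8 [645.5 340.8  10. ]
 red [373.4 234.2] 35 [ 552.1 -258.7   22.1] 27.1 [ 552.7 -262.3   10. ]
 red [422.6 270.9] 9 [ 457.7 -376.4   22.4] 24.1 [ 457.8 -380.8   10. ]
 red [395.8 273.2] 12 [ 456.4 -308.6   23.2] 25.0 [ 454.7 -313.1   10. ]
 red [362.2 278. ] 29 [ 446.  -226.    22.6] 25.7 [ 445.8 -228.8   10. ]
 blue [ 18.2 134.2] 376 [823.2 623.2  63.5] [55.  68.7]
 blue [245.7 243.4] 4814 [532.8  49.1  80.1] [ 68.7 132.4]
 white [327.3 153.9] 80 [ 737.  -147.1   89.7] [ 34.5 101.5]
 white [239.5 226.8] 36 [571.9  62.8  89.2] [84.6 93.3]
 white [260.1 227.5] 44 [569.4  15.7  88.3] [82.4 92. ]
 white [193.6 237. ] 40 [546.8 156.8 146.7] [143.3 149.5]
 white [270.1 242.3] 43 [535.4  -6.4  89.7] [ 86.7 249.6]
 white [128.4 279.4] 4702 [456.8 343.7  14.2] [ 9.4 18.2]
 white [227.8 245.2] 39 [531.2  89.8  88.8] [84.5 93.1]
 white [299.5 248.5] 71 [515.2 -69.4 146.6] [143.7 150.4]
 white [258.9 260.4] 45 [495.2  19.7  89. ] [83.9 92.5]
 white [240.1 262.6] 45 [489.9  62.8  
[... 3172 characters left out ...]
14648438, 44.20729064941406), (127.9826431274414, 125.48248291015625), 88.55977630615234)
z~65 [ 27. 305.] 384 [401.3 576.   64.5] ((400.015869140625, 577.344482421875), (10.411078453063965, 257.8431701660156), 89.7559585571289)
z~65 [544. 272.] 53 [ 443.1 -663.1   69.4] ((443.8681640625, -656.6015625), (76.69281768798828, 4.848145008087158), 87.33051300048828)
z~14 [485. 130.] 9520 [ 815.5 -574.5   17.8]
z~14 [324. 201.] 868 [ 638.  -141.5   18.4]
z~14 [128. 279.] 4649 [457.2 345.6  14.3]
z~14 [ 40. 400.] 3139 [164.7 569.9  15.9]
(345, 290) [ 417.3 -187.3   -3.7]
(400, 240) [ 536.4 -329.7    5.9]
(320, 380) [ 203.4 -117.1    2.3]
(100, 180) [711.9 430.9  -2. ]
(220, 380) [208.5 125.3  -3.4]
```

```bash
cat >> h.py <<'E'
def best(p,a):
    q0=np.array(sensors.read_state()["q"]); c=[]
    for k in (0,np.pi,-np.pi):
        q=ctrl.solve_ik(list(p),down(a+k))
        if q is not None: c.append((np.abs(np.array(q)-q0).max(),a+k))
    if not c: raise RuntimeError(f"no ik {p} {a}")
    return down(min(c)[1])
def reds(st,im,C,z):
    H,S,V=cv2.split(cv2.cvtColor(im,cv2.COLOR_RGB2HSV))
    m=((H<6)|(H>172))&(S>150)&(V>40); m=cv2.morphologyEx(m.astype(np.uint8),cv2.MORPH_CLOSE,np.ones((5,5)))
    return [(c,a,onz(C,c,z)[0]) for c,a,_ in blobs(m,60)]
def tri(C1,p1,C2,p2):
    s1,o1=rays(C1,p1); s2,o2=rays(C2,p2); d1=(s1@C1[2])[0]; d2=(s2@C2[2])[0]
    A=np.c_[d1,-d2]; k=np.linalg.lstsq(A,o2-o1,rcond=None)[0]
    return (o1+d1*k[0]+o2+d2*k[1])/2
E
python3 - <<'E'
from h import *
B=[]
for i,p in enumerate([(500,-330,230),(500,-250,230)]):
    ctrl.move_ptp(list(p),best(p,0)); ctrl.hold(.2)
    im,d,C=grab("wrist"); r=reds(None,im,C,14); B.append((C,r,cloud(C,d),d))
    if i==0: save("w0",im)
    for c,a,x in r: print(i,c.round(1),a,x.round(1), B[-1][2][int(c[1]),int(c[0])].round(1))
for c,a,x in B[0][1]:
    for c2,a2,x2 in B[1][1]:
        if np.hypot(*(x-x2)[:2])<15: print("tri",tri(B[0][0],c,B[1][0],c2).round(1))
print(sensors.read_state()["t"])
E
```

```text
0 [208.4 133.4] 359 [ 552.1 -259.8   14. ] [ 553.  -261.5   23.9]
0 [330.1 221.7] 290 [ 460.2 -383.9   14. ] [ 464.1 -382.1   24. ]
0 [265. 229.] 288 [ 452.1 -314.3   14. ] [ 456.9 -313.9   24.7]
0 [183.7 235.7] 297 [ 444.6 -226.6   14. ] [ 448.8 -228.8   23.2]
1 [289.6 134.2] 322 [ 552.  -260.3   14. ] [ 552.8 -259.5   24.3]
1 [406.  222.1] 317 [ 460.4 -384.7   14. ] [ 463.6 -379.9   23.6]
1 [339.9 229.5] 292 [ 452.1 -314.9   14. ] [ 456.2 -312.1   23.9]
1 [258.2 235.9] 291 [ 444.9 -227.1   14. ] [ 449.7 -227.6   24. ]
tri [ 552.2 -260.3   16.4]
tri [ 461.5 -383.3   17.7]
tri [ 452.9 -314.5   16.2]
tri [ 445.6 -227.3   16.2]
2.5167
```

View pics/w0.png

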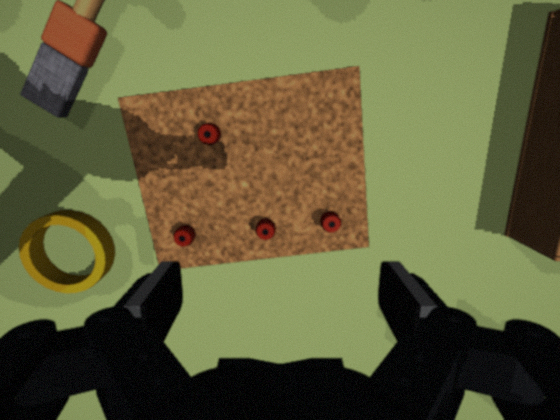

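The wrist view shows four beads at (208,133), (184,236), (265,230) and (331,222). Their tops stand at about 24 mm. Now the bowl, with the stick and lid in view.

```bash
cat > bowl.py <<'E'
from h import *
def bowl(tag,pts=((500,43,330),(540,90,330))):
  for i,p in enumerate(pts):
    ctrl.move_ptp(list(p),best(p,0)); ctrl.hold(.2)
    im,d,C=grab("wrist"); save(f"{tag}{i}",im); P=cloud(C,d); np.savez(f"pics/{tag}{i}.npz",im=im,d=d,R=C[2],t=C[3])
    near=np.hypot(P[...,0]-531,P[...,1]-43)<180
    m=(P[...,2]>128)&(P[...,2]<134)&near&(np.hypot(P[...,0]-531,P[...,1]-43)<100)
    q=P[m]; A=np.c_[2*q[:,:2],np.ones(len(q))]; s=np.linalg.lstsq(A,(q[:,:2]**2).sum(1),rcond=None)[0]
    print("rim",s[:2].round(1),np.sqrt(s[2]+s[0]**2+s[1]**2).round(1),np.median(q[:,2]).round(1))
    for lo,hi,n in ((164,175,"fin"),(138,152,"arm")):
      for c,a,mm in blobs((P[...,2]>lo)&(P[...,2]<hi)&near,60):
        q=P[mm]; print(n,c.round(),a,q.mean(0).round(1),[np.round(v,1) for v in cv2.minAreaRect(q[:,:2].astype(np.float32))])
    H,S,V=cv2.split(cv2.cvtColor(im,cv2.COLOR_RGB2HSV))
    for c,a,mm in blobs((S<60)&(V>110)&(np.hypot(P[...,0]-531,P[...,1]-43)<85),60):
        print("ball",c.round(1),a,onz(C,c,81)[0].round(1),np.percentile(P[mm][:,2],90).round(1))
    print("hub",[P[mm].mean(0).round(1) for c,a,mm in blobs((P[...,2]>105)&(P[...,2]<118)&(np.hypot(P[...,0]-531,P[...,1]-43)<30),5)])
if __name__=="__main__": bowl("b"); print(sensors.read_state()["t"])
E
python3 bowl.py
```

```text
rim [531.6  43.7] 89.6 131.2
fin [413. 142.] 566 [547.5 -68.3 169.1] [array([547. , -69.1]), array([33.6, 10.4]), np.float64(0.4)]
fin [147. 179.] 527 [517.1 155.4 169.4] [array([516.6, 156.3]), array([34.4, 10.2]), np.float64(3.2)]
arm [400. 165.] 627 [525.3 -66.9 146.5] [array([533.7, -69.4]), array([13.6, 59.6]), np.float64(89.9)]
arm [154. 151.] 692 [538.8 155.4 146.6] [array([529.8, 156.8]), array([59.8, 13.5]), np.float64(3.3)]
ball [258.7 111.4] 247 [573.7  64.9  81. ] 91.2
ball [303.7 114.5] 252 [570.4  16.9  81. ] 91.0
ball [324.  147.6] 241 [535.5  -6.   81. ] 91.3
ball [234.3 151.7] 227 [531.3  92.7  81. ] 91.5
ball [298.5 184.2] 218 [494.7  21.4  81. ] 91.4
ball [260.4 187.7] 217 [490.8  64.7  81. ] 91.3
hub [array([531.6,  44.1, 109.5])]
rim [531.7  44. ] 89.7 131.1
fin [462. 189.] 549 [547.3 -67.5 169. ] [array([546.8, -68.4]), array([34.7, 11.1]), np.float64(0.8)]
fin [205. 223.] 445 [517.3 156.3 169.6] [array([516.6, 157. ]), array([33. , 10.3]), np.float64(2.9)]
arm [445. 204.] 647 [527.7 -66.  146.4] [array([533.8, -69. ]), array([14.4, 60.1]), np.float64(89.9)]
arm [208. 192.] 549 [540.5 156.6 147. ] [array([531.9, 157.8]), array([54.1, 13.4]), np.float64(3.0)]
ball [302.7 149.2] 216 [573.5  64.7  81. ] 91.3
ball [346.1 152.1] 234 [570.3  16.7  81. ] 91.2
ball [364.9 183.4] 223 [535.2  -6.4  81. ] 91.1
ball [277.7 187.2] 202 [531.   92.3  81. ] 91.3
ball [338.8 217.8] 198 [494.4  21.2  81. ] 91.1
ball [301.7 221.1] 197 [490.5  64.4  81. ] 91.2
hub [array([531.9,  44.8, 109.5])]
4.5583
```

View pics/b1.png

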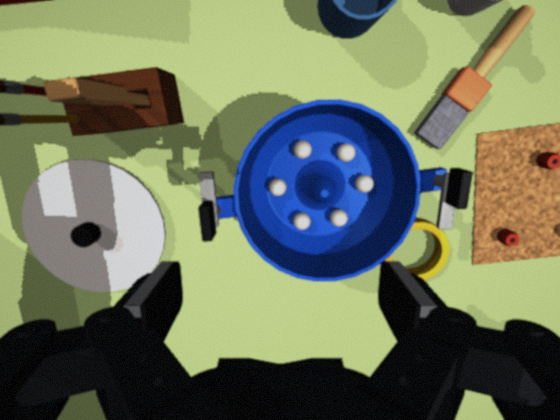

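Bowl axis is at about (531.8,44.1). The rim is at 131, and the fins are at (516.6,156.7) and (546.9,−68.7), giving a machine yaw of about 7.65°. Now I'll pick up the beads, looking close up before each grasp.

```bash
cat > pick.py <<'E'
from h import *
O=np.array([531.8,44.1])
def look(x,y):
    p=(x,y,140); ctrl.move_ptp(list(p),best(p,np.pi/2 if 0 else 0.0 if False else AX)); ctrl.hold(.25)
    im,d,C=grab("wrist"); P=cloud(C,d); r=reds(None,im,C,14)
    r=[(a,X,c) for c,a,X in r if np.hypot(X[0]-x,X[1]-y)<60]
    a,X,c=min(r,key=lambda v:np.hypot(v[1][0]-x,v[1][1]-y))
    near=(np.hypot(P[...,0]-X[0],P[...,1]-X[1])<16)
    t=P[near&(P[...,2]>20)]; top=t[t[:,2]>np.percentile(t[:,2],60)-1.5]
    return im,X,(top[:,:2].min(0)+top[:,:2].max(0))/2,np.median(top[:,2]),len(r)
AX=np.pi/2
def pick(x,y,gap,tag):
    im,X,T,zt,n=look(x,y); save(tag,im)
    c=X[:2]*.5+T*.5; print(tag,"ray",X.round(1),"top",T.round(1),zt.round(1),"n",n)
    if zt<20 or zt>28: raise SystemExit("odd height")
    ctrl.gripper_to(48,30)
    R=best((*c,140),AX)
    ctrl.move_l([*c,60],R,vel=200); hit=ctrl.move_l([*c,32],R,vel=60,threshold=10)
    ctrl.gripper_to(10,30); ctrl.hold(.1); s=sensors.read_state(); print(" hit",hit,"w",s["grip_width"].round(1),"f",np.round(s["grasp_force"],1))
    if s["grip_width"]<14: ctrl.gripper_to(48); ctrl.move_l([*c,140]); raise SystemExit("missed")
    ctrl.move_l([*c,230],vel=250)
    g=np.radians(gap); D=O+48*np.array([np.cos(g),np.sin(g)])
    R=best((*D,230),g+np.pi/2); ctrl.move_ptp([*D,230],R)
    w=sensors.read_state()["grip_width"]; print(" w",round(w,1))
    ctrl.move_l([*D,120],vel=150); ctrl.hold(.15); ctrl.gripper_to(31); ctrl.hold(.3)
    ctrl.move_l([*D,230],vel=200); ctrl.gripper_to(48)
    print(" t",sensors.read_state()["t"])
E
python3 - <<'E'
from pick import *
pick(446.5,-227.5,-5,"p1")
im,d,C=grab("top"); print([x[2].round(0) for x in reds(0,im,C,24)])
E
```

```text
p1 ray [ 445.6 -227.1   14. ] top [ 446.1 -238. ] 203.3 n 1odd height
```

```bash
sed -i 's/near&(P\[...,2\]>20)\]/near\&(P[...,2]>20)\&(P[...,2]<29)]/; s/best(list(p),.*//; s/np.pi\/2 if 0 else 0.0 if False else AX/AX/' pick.py
python3 - <<'E'
from pick import *
pick(446.5,-227.5,-5,"p1b")
im,d,C=grab("top"); print([x[2].round(0) for x in reds(0,im,C,24)])
E
```

```text
p1b ray [ 445.5 -227.    14. ] top [ 445.6 -227.6] 23.8 n 1Traceback (most recent call last):
  File "<stdin>", line 2, in <module>
  File "pick.py", line 19, in pick
    ctrl.gripper_to(10,30); ctrl.hold(.1); s=sensors.read_state(); print(" hit",hit,"w",s["grip_width"].round(1),"f",np.round(s["grasp_force"],1))
                                                                                        ^^^^^^^^^^^^^^^^^^^^^
AttributeError: 'float' object has no attribute 'round'
```

View pics/p1b.png

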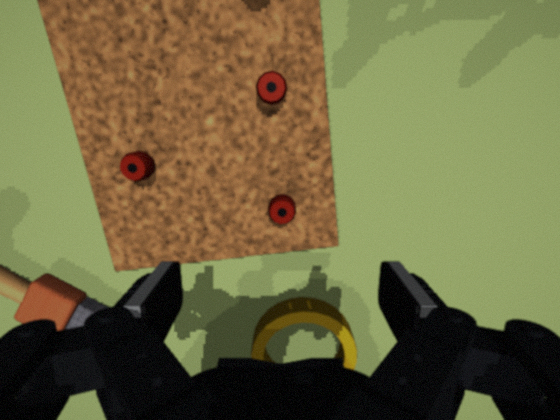

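The view shows the bead centred at (281,209) between the fingers. It is now gripped, and only my print failed. Continuing.

```bash
python3 - <<'E'
s=open('pick.py').read()
s=s.replace('s["grip_width"].round(1)','round(s["grip_width"],1)')
a,b=s.split('    ctrl.move_l([*c,230],vel=250)\n')
s=a+'    ctrl.move_l([*c,230],vel=250)\n    drop(gap)\ndef drop(gap):\n'+b
open('pick.py','w').write(s)
E
python3 - <<'E'
from pick import *
s=sensors.read_state(); print(s["grip_width"],s["grasp_force"],s["eef_pos"],s["t"])
p=s["eef_pos"]; ctrl.move_l([p[0],p[1],230],vel=200); drop(-5)
im,d,C=grab("top"); print([x[2].round(0) for x in reds(0,im,C,24)])
p=(500,43,330); ctrl.move_ptp(list(p),best(p,0)); ctrl.hold(.2); im,d,C=grab("wrist"); save("d1",im)
E
```

```text
20.445590508977343 29.51717055402696 [ 445.9147456  -227.60709083   32.47461665] 8.9167
 w 19.7
 t 14.8
[array([946., 276.,  24.]), array([804., 235.,  24.]), array([827., 682.,  24.]), array([745., 411.,  24.])]
```

View pics/d1.png

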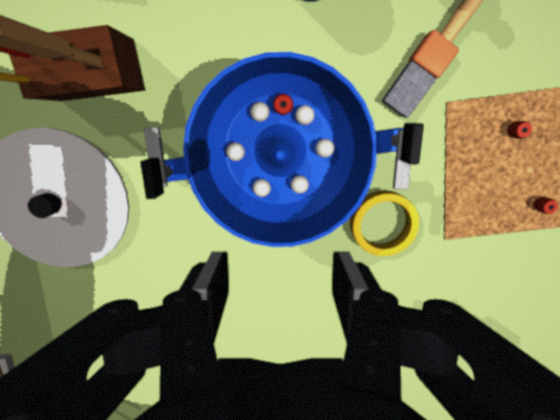

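The bead stands in the gap at (283,104) between two balls, and nothing else has moved. I'll do the other three.

```bash
python3 - <<'E'
from pick import *
pick(454.5,-314,58,"p2"); pick(462,-383,-177,"p3"); pick(552.5,-260,-117,"p4")
p=(500,43,330); ctrl.move_ptp(list(p),best(p,0)); ctrl.hold(.2); im,d,C=grab("wrist"); save("d2",im)
im,d,C=grab("top"); save("top2",im)
E
```

```text
p2 ray [ 452.8 -314.3   14. ] top [ 453.2 -315.1] 23.7 n 1
 hit False w 20.3 f 29.5
 w 20.0
 t 25.15
p3 ray [ 460.9 -383.5   14. ] top [ 461.4 -384.2] 23.7 n 1
 hit False w 19.9 f 29.5
 w 20.0
 t 34.7083
p4 ray [ 552.1 -260.4   14. ] top [ 551.8 -260.2] 23.5 n 1
 hit False w 20.0 f 29.5
 w 20.5
 t 42.6583
```

View pics/d2.png

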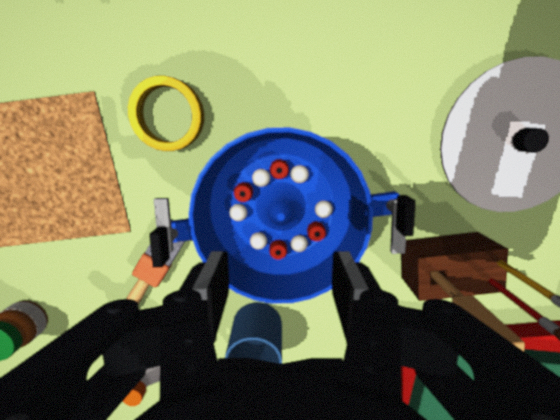

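View pics/top2.png

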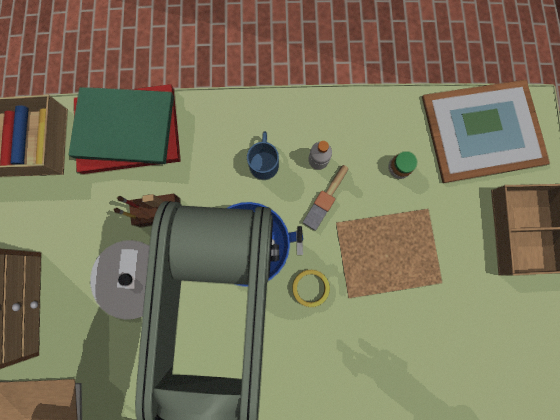

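All four beads and six balls are in the bowl, the mat is empty and nothing else has moved. The free gaps are at about 122° and −60°. Next I'll look at the stick from two places.

```bash
cat > stk.py <<'E'
from h import *
def stick(tag,pts=((560,232,340),(575,262,340))):
  out=[]
  for i,p in enumerate(pts):
    ctrl.move_ptp(list(p),best(p,0)); ctrl.hold(.25)
    im,d,C=grab("wrist"); save(f"{tag}{i}",im); P=cloud(C,d); np.savez(f"pics/{tag}{i}.npz",P=P)
    near=np.hypot(P[...,0]-626,P[...,1]-242)<30
    m=near&(P[...,2]>193)&(P[...,2]<207)
    for c,a,mm in blobs(m,30):
        q=P[mm]; r=cv2.minAreaRect(q[:,:2].astype(np.float32)); print("top",c.round(1),a,q.mean(0).round(1),[np.round(v,1) for v in r]); out.append((C,c))
    for lo,hi in ((150,165),(120,135),(90,105),(70,80)):
        q=P[near&(P[...,2]>lo)&(P[...,2]<hi)]; 
        if len(q)>5: print(" side",lo,hi,len(q),q.min(0).round(1),q.max(0).round(1))
    nb=(np.hypot(P[...,0]-623,P[...,1]-272)<80)&(P[...,2]>61)&(P[...,2]<68)
    c,a,mm=max(blobs(nb,30),key=lambda v:v[1]); q=P[mm]; print("block",a,np.median(q[:,2]).round(1),[np.round(v,1) for v in cv2.minAreaRect(q[:,:2].astype(np.float32))])
  return out
if __name__=="__main__":
  o=stick("s"); print("tri",tri(o[0][0],o[0][1],o[1][0],o[1][1]).round(1)); print(sensors.read_state()["t"])
E
python3 stk.py
```

```text
top [294.5 276.5] 475 [625.2 243.2 199.6] [array([626.3, 243.2]), array([14.2, 23.8]), np.float64(4.1)]
 side 150 165 141 [618.5 231.7 150.1] [622.2 254.2 165. ]
 side 120 135 92 [618.5 231.8 122.1] [622.2 254.3 135. ]
 side 90 105 42 [621.  237.7  90.5] [626.8 249.3 104.4]
 side 70 80 27 [621.2 238.1  70. ] [624.6 248.1  79.9]
block 3374 65.7 [array([623.8, 273.5]), array([ 60.9, 111.3]), np.float64(6.9)]
top [258.9 261.2] 487 [625.3 243.6 199.7] [array([626.5, 243.5]), array([14. , 23.9]), np.float64(7.9)]
 side 150 165 143 [618.4 231.1 150.3] [630.8 255.9 164.9]
 side 120 135 88 [618.7 231.3 122.2] [627.8 255.5 134.7]
 side 90 105 39 [620.8 238.   90.2] [626.  249.2 104.7]
 side 70 80 23 [620.8 238.4  70.5] [624.6 248.5  79.7]
block 3331 65.6 [array([623.7, 272.8]), array([ 60.8, 110. ]), np.float64(6.6)]
tri [627.  243.4 196.1]
45.1417
```

View pics/s0.png

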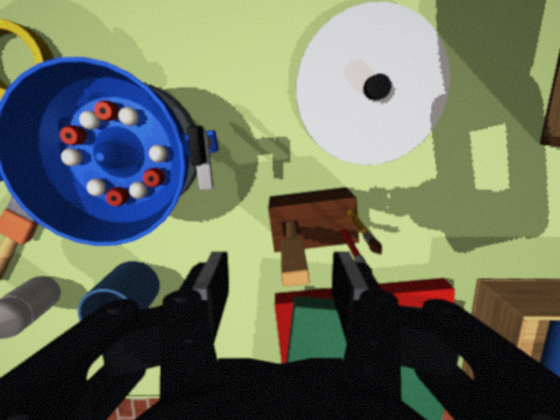

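The stick stands upright at (626.5,243.3) with its top at 200 and a yaw of about 6.7°, so it is centred in the hole. I'll grasp and lift it.

```bash
python3 - <<'E'
from h import *
a=np.radians(6.7+90); c=[626.5,243.3]
ctrl.gripper_to(45,80)
R=best((*c,300),a); ctrl.move_ptp([*c,300],R); ctrl.move_l([*c,215],vel=150); 
print("hit",ctrl.move_l([*c,181],vel=60,threshold=8))
ctrl.gripper_to(8,80); ctrl.hold(.2); s=sensors.read_state(); print(s["grip_width"],s["grasp_force"],s["eef_pos"],s["force"])
np.savez("grasp.npz",p=s["eef_pos"],R=R)
ctrl.move_l([*c,290],vel=100); ctrl.hold(.2); s=sensors.read_state(); print(s["grip_width"],s["force"],s["wrist_torque"],s["t"])
E
```

```text
hit False
13.321876271440837 78.23864221572876 [626.93984318 243.4382036  181.80765659] [-0.13046653 -1.08258285  3.3862793 ]
13.077318139158795 [-0.34257358 -0.18463519 -0.28838239] [-0.02880845  0.03488527  0.02419322] 50.0833
```

```bash
cat > stir.py <<'E'
from h import *
O=np.array([531.8,44.1]); R=np.load("grasp.npz")["R"]
def pt(deg,r,z): g=np.radians(deg); return [O[0]+r*np.cos(g),O[1]+r*np.sin(g),z]
E
python3 - <<'E'
from stir import *
c=[626.5,243.3]
ctrl.move_l([*c,375],vel=150); ctrl.move_l(pt(122,46,375),vel=200); ctrl.move_l(pt(122,46,262),vel=150)
hit=ctrl.move_l(pt(122,46,236),vel=25,threshold=4); s=sensors.read_state(); print(hit,s["eef_pos"],s["force"],s["t"])
im,d,C=grab("wrist"); save("st0",im)
E
```

```text
True [507.30044605  83.09385979 242.70897763] [-0.30928372  1.13416686  3.16117884] 53.6
```

View pics/st0.png

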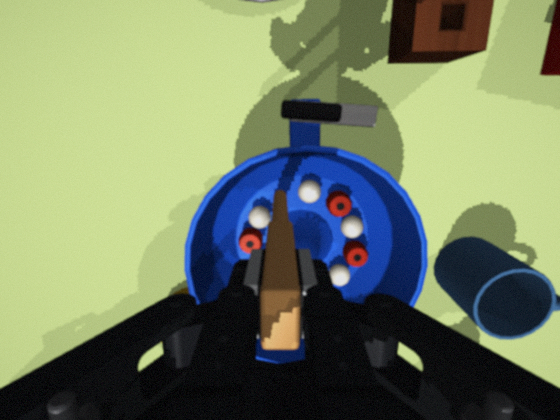

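The foot reached the floor in the free gap at (281,195), with the TCP at z=242.7. I'll lift it about 1 mm and stir a little over three turns.

```bash
python3 - <<'E'
from stir import *
z=243.4; ctrl.move_l(pt(122,46,z),vel=20); s=sensors.read_state(); print(s["eef_pos"],s["force"])
t0=s["t"]; F=[];Z=[]
for k in range(1,80):
    r=46+3*np.sin(np.radians(15*k)/2)
    ctrl.move_l(pt(122+15*k,r,z),vel=75); s=sensors.read_state(); F.append(np.abs(s["force"]).max()); Z.append(s["eef_pos"][2])
    if F[-1]>25: print("high force",k,s["force"]); break
print("turns",k*15/360,max(F),min(Z),max(Z),s["t"]-t0,s["t"],s["grip_width"])
im,d,C=grab("wrist"); save("st1",im)
E
```

```text
[507.07928059  83.11175764 242.80174734] [ 0.03195646 -0.38954872  0.54692129]
turns 3.2916666666666665 7.1874500301789634 242.3841238839572 245.81507785462628 24.558299999999996 78.4583 13.190620337572993
```

View pics/st1.png

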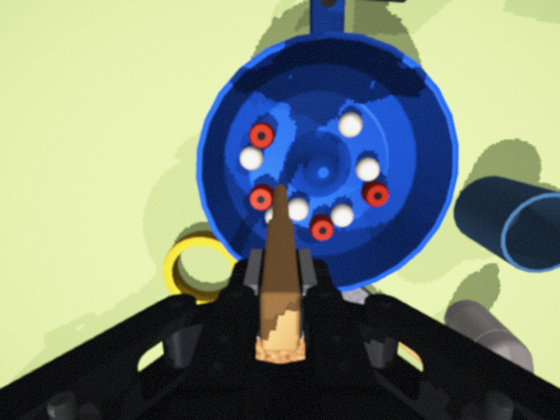

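All ten pieces are in the bowl and have been moved round. The foot shows at (280,187), so the stick hasn't shifted in the grip. Now I'll return it to its hole.

```bash
python3 - <<'E'
from stir import *
s=sensors.read_state(); p=s["eef_pos"]; c=[626.7,243.3]
ctrl.move_l([p[0],p[1],375],vel=120); ctrl.move_l([*c,375],vel=200); ctrl.hold(.2); ctrl.move_l([*c,250],vel=120); ctrl.hold(.3)
h1=ctrl.move_l([*c,225],vel=40,threshold=6); s=sensors.read_state(); print(h1,s["eef_pos"],s["force"])
if not h1:
    h2=ctrl.move_l([*c,179],vel=40,threshold=6); s=sensors.read_state(); print(h2,s["eef_pos"],s["force"])
    if s["eef_pos"][2]<186:
        ctrl.gripper_to(40); ctrl.hold(.3); ctrl.move_l([*c,300],vel=120); ctrl.hold(.2)
        import stk; stk.stick("r",((560,232,340),)); print(sensors.read_state()["t"])
E
```

```text
True [627.04685216 243.33199842 235.62457979] [-1.11162212 -0.07953524  4.70311191]
```

The foot touched the chamfer, so the stick leans slightly in the grip. I'll lift it a little and measure where the foot is.

```bash
python3 - <<'E'
from stir import *
s=sensors.read_state(); p=s["eef_pos"]; c=[626.7,243.3]
ctrl.move_l([*c,262],vel=60); ctrl.hold(.4)
s=sensors.read_state(); im,d,C=grab("wrist"); P=cloud(C,d); np.savez("pics/f.npz",im=im,P=P,R=C[2],t=C[3])
Q=(P-s["eef_pos"])@s["eef_rot"]  # tool frame
near=(np.hypot(Q[...,0],Q[...,1])<25)
for lo,hi in ((35,60),(60,85),(85,100),(100,115),(115,130),(130,145),(145,160),(160,172)):
    q=Q[near&(Q[...,2]>lo)&(Q[...,2]<hi)]
    if len(q)>4: print(lo,hi,len(q),q.min(0).round(1),q.max(0).round(1),np.median(q,0).round(1))
v,u=np.where(near&(Q[...,2]>100)&(Q[...,2]<175)); x0,x1,y0,y1=u.min()-60,u.max()+60,max(0,v.min()-60),v.max()+60; print(x0,x1,y0,y1)
save("foot",cv2.resize(im[y0:y1,x0:x1],None,fx=4,fy=4,interpolation=cv2.INTER_CUBIC)[:600,:800])
print(proj(C,[[627.3,243.3,65],[627.0,243.3,262-171.7]]))
E
```

```text
35 60 400 [11.1 -7.  35. ] [14.   6.9 58.7] [13.3 -0.2 45.4]
60 85 47 [ 5.8 -4.9 77.8] [ 8.7  4.1 84.8] [ 7.9 -0.4 81.9]
85 100 112 [ 2.8 -5.9 85.1] [ 8.9  5.7 99.7] [ 7.9  0.3 92.4]
100 115 98 [  3.   -6.3 100.2] [  9.3   5.4 114.5] [  8.3  -0.4 107.5]
115 130 78 [  3.6  -5.9 115.2] [  9.7   5.6 129.8] [  8.7  -0.5 121.9]
130 145 71 [  4.7  -6.3 130. ] [ 10.2   5.1 144.9] [  9.2  -0.5 137.1]
145 160 57 [  4.4  -6.4 145.3] [ 10.9   5.4 160. ] [  9.7   0.3 153. ]
160 172 33 [  4.8  -6.  160.1] [ 10.9   5.5 169.4] [  9.9  -0.6 164.5]
211 347 125 274
[[281.14732183 189.99405539]
 [280.81345218 195.9192295 ]]
```

View pics/foot.png

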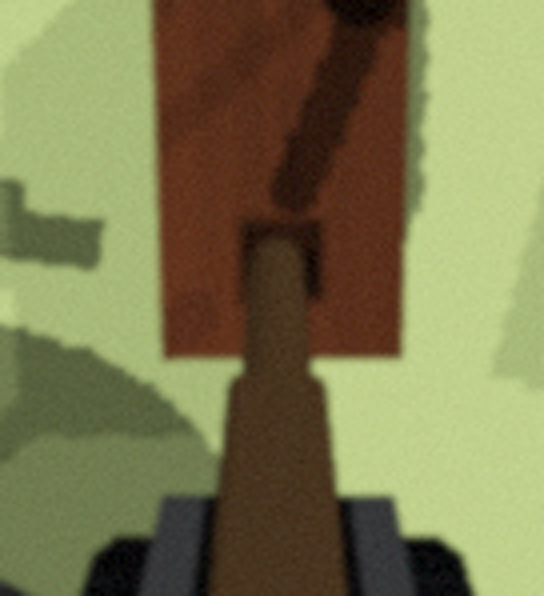

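The picture shows the foot at the edge of the hole, about 5 mm off along tool x, with a lean of about 1.6°. I'll tilt the tool to bring the stick upright and insert it.

```bash
python3 - <<'E'
from stir import *
from scipy.spatial.transform import Rotation as Ro
th=.0282; Rn=R@Ro.from_euler("y",-th).as_matrix(); print((Rn@[np.sin(th),0,np.cos(th)]).round(3))
c=np.array([627.2,243.3])-0.4*Rn[:2,0]
ctrl.move_l([*c,262],Rn,vel=40); ctrl.hold(.4)
h1=ctrl.move_l([*c,225],vel=30,threshold=5); s=sensors.read_state(); print(h1,s["eef_pos"],s["force"])
if not h1:
    h2=ctrl.move_l([*c,178],vel=40,threshold=6); s=sensors.read_state(); print(h2,s["eef_pos"],s["force"])
    if s["eef_pos"][2]<186:
        ctrl.gripper_to(40); ctrl.hold(.3); ctrl.move_l([*c,300],vel=120); ctrl.hold(.2)
        import stk; stk.stick("r",((560,232,340),)); print(sensors.read_state()["t"])
E
```

```text
[-0.  0. -1.]
False [627.42049887 242.95485106 225.3439217 ] [ 0.56080137  0.07878802 -0.8325915 ]
True [626.9117814  242.80671798 181.30698654] [-0.35090742  0.02725248  4.01664944]
top [291.3 277.3] 474 [625.4 242.2 199.6] [array([626.8, 242.2]), array([14.2, 23.9]), np.float64(7.0)]
 side 150 165 145 [618.7 230.4 150.2] [622.4 253.6 164.9]
 side 120 135 94 [618.7 230.3 121.4] [622.5 253.7 134.9]
 side 90 105 42 [620.9 237.1  90.2] [624.9 247.8 104.8]
 side 70 80 25 [620.8 237.4  70.4] [626.2 248.4  79.4]
block 3370 65.6 [array([623.7, 273.5]), array([ 60.9, 111.3]), np.float64(7.0)]
91.0667
```

The stick is back, upright and bottomed, with its top at 200. Now I'll measure the lid and its knob from two places.

```bash
cat > lid.py <<'E'
from h import *
def lid(pts,x0=(457,345)):
  o=[]
  for p in pts:
    ctrl.move_ptp(list(p),best(p,0)); ctrl.hold(.25)
    im,d,C=grab("wrist"); P=cloud(C,d); near=np.hypot(P[...,0]-x0[0],P[...,1]-x0[1])<130
    c,a,m=max(blobs(near&(P[...,2]>37)&(P[...,2]<50),40),key=lambda v:v[1])
    q=P[m]; (kc,kr)=cv2.minEnclosingCircle(q[:,:2].astype(np.float32)); print("knob",c.round(1),a,np.round(kc,1),round(kr,1),np.median(q[:,2]).round(1))
    q=P[near&(P[...,2]>10)&(P[...,2]<18)]; (lc,lr)=cv2.minEnclosingCircle(q[:,:2].astype(np.float32)); print("flange",np.round(lc,1),round(lr,1),np.median(q[:,2]).round(1)); o.append((C,c))
  print("tri",tri(*o[0],*o[1]).round(1)); return im
if __name__=="__main__":
  im=lid(((410,345,250),(400,320,250))); save("l0",im); print(sensors.read_state()["t"])
E
python3 lid.py
```

```text
knob [282.1 229.3] 626 [457.9 347.3] 15.0 44.5
flange [457.9 347.9] 97.3 14.7
knob [304.8 239.6] 619 [457.9 347.3] 15.0 44.5
flange [458.2 347.8] 97.3 14.7
tri [458.5 347.4  39. ]
92.7583
```

View pics/l0.png

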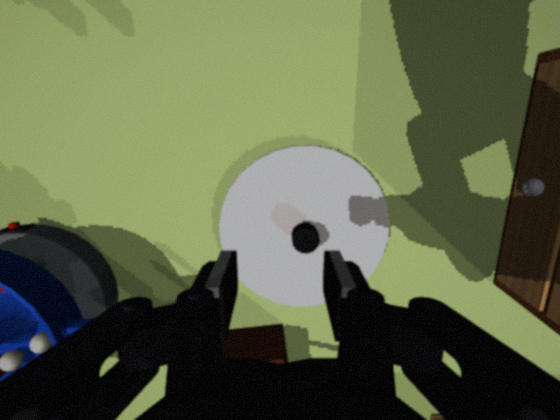

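```bash
cat > place.py <<'E'
from h import *
O=[531.9,44.1]
E
python3 - <<'E'
from place import *
c=[458.2,347.4]; ctrl.gripper_to(52,80)
R=best((*c,140),0); ctrl.move_ptp([*c,140],R); ctrl.move_l([*c,70],vel=120); print(ctrl.move_l([*c,42],vel=50,threshold=8))
ctrl.gripper_to(20,80); ctrl.hold(.2); s=sensors.read_state(); print(s["grip_width"],s["grasp_force"],s["eef_pos"],s["force"]); z0=s["eef_pos"][2]
ctrl.move_l([*c,280],vel=120); s=sensors.read_state(); print(s["grip_width"],s["force"],s["wrist_torque"])
ctrl.move_l([*O,280],vel=150); ctrl.hold(.2); ctrl.move_l([*O,185],vel=100); ctrl.hold(.3)
h=ctrl.move_l([*O,z0+122],vel=25,threshold=10); s=sensors.read_state(); print(h,z0,"lid z",s["eef_pos"][2]-z0,s["eef_pos"],s["force"],s["t"])
E
```

```text
False
27.915299898846527 79.02065634727478 [458.69260984 347.63388089  42.7469007 ] [-0.27216556 -0.40854607  5.53146816]
27.643639198164383 [ 1.19020453 -1.04530814 -2.76066579] [-0.02773423  0.0205323  -0.01547761]
True 42.74690070100356 lid z 122.9793139327814 [531.56007543  44.1061258  165.72621463] [-0.20385533  0.62152059  4.0766541 ] 102.3
```

```bash
python3 - <<'E'
from place import *
ctrl.gripper_to(50); ctrl.hold(.3); s=sensors.read_state(); p=s["eef_pos"]; ctrl.move_l([p[0],p[1],300],vel=150)
q=(500,43,330); ctrl.move_ptp(list(q),best(q,0)); ctrl.hold(.25); im,d,C=grab("wrist"); save("lp",im); P=cloud(C,d)
r=np.hypot(P[...,0]-O[0],P[...,1]-O[1]); m=(r>30)&(r<94)&(P[...,2]>120)&(P[...,2]<150); X=P[m]
A=np.c_[X[:,:2]-O,np.ones(len(X))]; k=np.linalg.lstsq(A,X[:,2],rcond=None)[0]; print("flange top z",k[2].round(2),"tilt deg",np.degrees(k[:2]).round(2))
print("edge",[np.round(v,1) for v in cv2.minEnclosingCircle(X[:,:2].astype(np.float32))])
X=P[(r<40)&(P[...,2]>160)&(P[...,2]<175)]; print("knob",X.mean(0).round(1))
for c,a,mm in blobs((P[...,2]>164)&(P[...,2]<175)&(r>95)&(r<140),60):
    X=P[mm]; print("fin",X.mean(0).round(1),[np.round(v,1) for v in cv2.minAreaRect(X[:,:2].astype(np.float32))])
print(sensors.read_state()["t"])
E
```

```text
flange top z 137.64 tilt deg [-0.02  0.07]
edge [array([531.9,  44.1]), np.float64(94.0)]
knob [529.5  44.2 167.2]
fin [515.7 155.6 169.4] [array([516.4, 156.4]), array([33.8, 10.5]), np.float64(3.3)]
fin [545.6 -68.4 169.1] [array([546.5, -69.2]), array([10.2, 34.2]), np.float64(89.5)]
104.5917
```

View pics/lp.png

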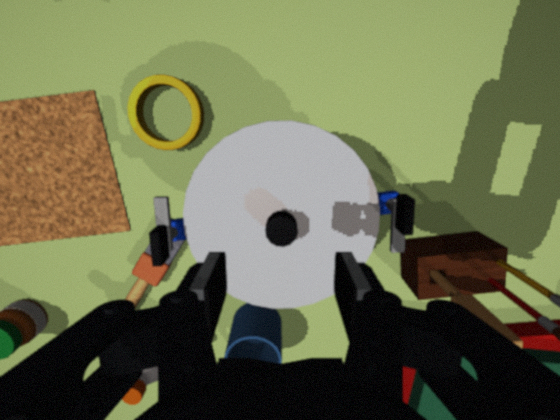

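The lid is seated level, with its flange top at 137.6 and zero tilt. Now the clips.

```bash
cat > clip.py <<'E'
from h import *
def clip(c,a0,a1):
    a0,a1=np.radians([a0,a1])
    for k in (0,np.pi,-np.pi):
        qs=[ctrl.solve_ik([*c,177],down(a+k)) for a in (a0,(a0+a1)/2,a1-.06)]
        if all(q is not None for q in qs):
            D=np.abs(np.diff(np.array(qs),axis=0)).max(); print("k",k,D.round(2))
            if D<1.2: break
    else: raise SystemExit("no yaw")
    R=down(a0+k); ctrl.gripper_to(40,50); ctrl.move_ptp([*c,260],R); ctrl.move_l([*c,200],vel=150)
    print("hit",ctrl.move_l([*c,177],vel=50,threshold=8)); ctrl.gripper_to(4,50); ctrl.hold(.2)
    s=sensors.read_state(); print("w",round(s["grip_width"],1),s["eef_pos"].round(1),s["force"].round(1)); w0=s["wrist_torque"][2]; ps=s["eef_pos"]
    n=10
    for i in range(1,n+2):
        a=a0+(a1-a0)*i/n if i<=n else a1-.04
        ctrl.move_l([*c,177],down(a+k),vel=25); s=sensors.read_state(); print(i,round(np.degrees(a),1),(s["wrist_torque"][2]-w0).round(3),s["force"].round(1))
        if abs(s["wrist_torque"][2]-w0)>1.0: break
    ctrl.hold(.2); ctrl.gripper_to(40); ctrl.hold(.2); ctrl.move_l([*c,260],vel=150); print("t",sensors.read_state()["t"])
E
python3 -c "
from clip import *
clip([516.5,156.6],3.2,-82.35)"
```

```text
k 3.141592653589793 0.81
hit False
w 8.8 [516.8 156.3 177.5] [-0.4 -2.8  3.8]
1 -5.4 -0.036 [-1.3 -4.1  4.6]
2 -13.9 -0.035 [-1.3 -3.8  5.1]
3 -22.5 0.004 [-1.1 -4.   5.7]
4 -31.0 0.02 [-1.1 -5.4  5.5]
5 -39.6 0.003 [-0.8 -4.   5.9]
6 -48.1 -0.1 [-1.6 -5.4  5.4]
7 -56.7 0.001 [-2.2 -4.5  5.6]
8 -65.2 0.017 [-1.9 -5.3  6.3]
9 -73.8 -0.017 [-2.2 -6.3  6.2]
10 -82.4 -0.05 [-3.3 -5.9  6. ]
11 -84.6 0.942 [-2.4 -5.4  6.2]
t 111.9417
```

```bash
python3 - <<'E'
from clip import *
clip([546.8,-68.8],179.9,97.65)
q=(430,43,330); ctrl.move_ptp(list(q),best(q,0)); ctrl.hold(.25); im,d,C=grab("wrist"); save("fin",im); P=cloud(C,d)
r=np.hypot(P[...,0]-531.9,P[...,1]-44.1)
for c,a,mm in blobs((P[...,2]>164)&(P[...,2]<175)&(r>90)&(r<140),60):
    X=P[mm]; print("fin",X.mean(0).round(1),[np.round(v,1) for v in cv2.minAreaRect(X[:,:2].astype(np.float32))])
m=(r>30)&(r<94)&(P[...,2]>130)&(P[...,2]<142); X=P[m]; k=np.linalg.lstsq(np.c_[X[:,:2]-[531.9,44.1],np.ones(len(X))],X[:,2],rcond=None)[0]; print("lid",k[2].round(1),np.degrees(k[:2]).round(2))
q=(162,-551,256); ctrl.move_ptp(list(q),best(q,.287)); im,d,C=grab("top"); save("top3",im); print(sensors.read_state()["t"])
save("final",np.vstack([cv2.resize(cv2.imread("pics/fin.png")[...,::-1][60:360],None,fx=1,fy=1),im[100:400]]))
E
```

```text
k 0 0.78
hit False
w 8.8 [547.1 -69.6 177.6] [-1.1 -3.1  3.4]
1 171.7 -0.003 [-1.1 -6.1  2.9]
2 163.5 -0.023 [-0.9 -6.4  3.8]
3 155.2 -0.023 [-0.5 -4.9  2.7]
4 147.0 -0.036 [-1.  -5.8  3.4]
5 138.8 -0.03 [-1.6 -5.4  3.2]
6 130.6 -0.002 [-1.9 -5.6  3.2]
7 122.3 0.005 [-2.2 -6.1  2.8]
8 114.1 -0.051 [-2.3 -6.1  3.2]
9 105.9 -0.031 [-2.4 -6.3  3.6]
10 97.6 -0.0 [-2.3 -7.4  3.9]
11 95.4 0.882 [-3.2 -6.5  4.8]
t 120.225
fin [515.  155.7 169.2] [array([516.2, 156.2]), array([10.7, 33.6]), np.float64(7.1)]
lid 137.6 [-0.05  0.09]
124.0917
```

View pics/final.png

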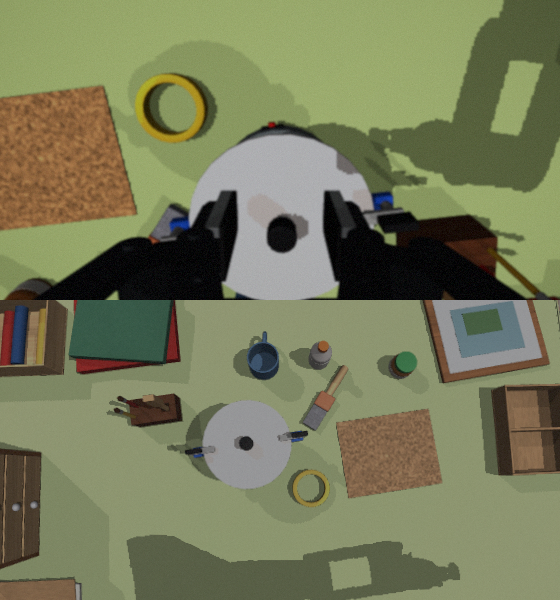

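The lid is on, both clips point at the hub over its edge, the stick is in the block and everything else is in place. The small red spot at (272,124) is on the machine's base and was there earlier too. Handing in.

```bash
python3 -c "
from h import *
print(ctrl.finish_job())"
```

```text
the job is handed in; nothing more can be done
None
```

The job is handed in at about 124 s: all four beads are in the bowl and stirred about 3.3 turns with the balls, the stick is back in its hole, the lid sits level and fully home, both clips are turned to their stops, and the last top picture shows nothing spilled or moved.

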